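Gauge the depth of the middle mould's bore

TASK

Measure how deep the bore of the middle one of the three moulds is: take the depth rod out of its wooden stand, lower it gently into that bore and keep pressing it down, while the mould's top pushes the sliding collar up the rod, until its tip bottoms on the floor of the bore. Then let go and leave the rod standing there, its tip on the floor and the collar on the mould's top, so that the depth can be read. Never force the rod (keep it under about 20 N), and leave the bottle, jar, bowl and spatula where they are.

Things in the scene. Friction and masses are not known exactly. Their poses are not given: they have to be found in the camera images.
- rod_grip (a point): centre of the depth rod's black round knob (24 mm diameter, 34 mm high), by which it is held; on the rod's axis, 115 mm above its tip. z along the rod, upwards
- rod: the depth rod: a steel rod of 10 mm diameter with a black knob on top (knob from 98 to 132 mm above the tip), 0.12 kg give or take a third, standing upright in its stand at the start. Origin: centre of the tip (the lower end, narrowed to 7 mm over the last 4 mm), z up along the rod. Its weight is less than the collar's friction, so it does not sink to the floor of a bore by itself
- collar (a joint): brass collar (28 mm diameter, 10 mm high) sliding on the rod with about 3 N of friction; stays where left. Value (m) grows as it is pushed up to the knob, at most 0.05, 0 to 0.006 at the start. Its underside is 30 mm + value above the rod's tip. Wider than the bores: it lands on a mould's top and slides up the rod; once the rod bottoms, 30 mm + value is the bore's depth
- collar_under (a point): centre of the collar's underside, on the rod's axis
- carrier: fixed steel plate 100 x 300 mm, 12 mm thick, on which the three moulds stand in a row along its y axis, 90 mm apart, the middle one at its centre. Origin: centre of its underside, z up
- mould_right: the right-hand (-y) one of three outwardly identical aluminium stick moulds, a fixed block 56 x 56 mm, 70 mm high. Origin: centre of its underside; axes as the carrier's, z up. In the centre of its top is a vertical blind bore of 12 mm diameter (2 mm chamfer). The bore's hard floor (meet it at under 10 mm/s) is an ejector pin's head, set 42 to 60 mm below the top, unknown and new each time: to be measured
- mould_middle: the middle one of three outwardly identical aluminium stick moulds, a fixed block 56 x 56 mm, 70 mm high. Origin: centre of its underside; axes as the carrier's, z up. In the centre of its top is a vertical blind bore of 12 mm diameter (2 mm chamfer). The bore's hard floor (meet it at under 10 mm/s) is an ejector pin's head, set 42 to 60 mm below the top, unknown and new each time: to be measured
- mould_left: the left-hand (+y) one of three outwardly identical aluminium stick moulds, a fixed block 56 x 56 mm, 70 mm high. Origin: centre of its underside; axes as the carrier's, z up. In the centre of its top is a vertical blind bore of 12 mm diameter (2 mm chamfer). The bore's hard floor (meet it at under 10 mm/s) is an ejector pin's head, set 42 to 60 mm below the top, unknown and new each time: to be measured
- stand: the depth rod's fixed wooden stand, 80 x 80 mm and 34 mm high, with a vertical blind hole of 12 mm diameter (2 mm chamfer) and 24 mm depth in the centre of its top, in which the rod stands at the start. Origin: centre of its underside, z up
- bottle: bystander: amber bottle, 52 mm diameter, 130 mm high; origin at the centre of its underside
- jar: bystander: white cream jar, 60 mm diameter, 45 mm high; origin at the centre of its underside
- bowl: bystander: turquoise bowl, 120 mm diameter, 60 mm high; origin at the centre of its underside
- spatula: bystander: spatula about 200 mm long lying on the table along its x axis; origin at its underside

How it is judged:
By the outcome, as a careful person would: the job done as asked, in the order asked, and still so for the second after the job is handed in, with the robot touching nothing.
It also fails if it takes over 48 s, if anything falls off the work surface, if the arm or the gripper's body presses on something with over 40 N, if the wrist force passes 120 N, or if a joint passes its speed limit or range.

ROBOT

A 6-joint arm with a two-finger parallel gripper is mounted at the origin on the work surface. World frame = base frame: x ahead of the robot, y to its left, z up, the work surface at z = 0. Lengths are in mm, angles in rad, forces in N, time in s.
With the tool pointing down it reaches from about 300 to 775 mm from the base axis. Payload 14.6 kg.
Tool frame: the origin (TCP) lies at the very end of the fingers, on their centre line; the grasp point (between the pads) lies 19 mm behind it (grip_point_offset is the distance from the TCP to the grasp point, in mm); z points along the fingers, y is the line along which they close (so a half turn about z gives the same grasp; the last joint's range is limited). The gripper opens to 94 mm and grips with 3 to 60 N. Pads are 16 mm wide; open, the fingers measure 119 mm over their backs; the gripper's body (75 mm by 177 mm) begins 78 mm behind the grasp point.
Start: joints at [-1.223, 0.3, 1.521, -0, 1.321, -0.067], TCP at [221.646, -503.351, 205.446] pointing down, gripper open.
Joint ranges: [-3.03, 3.03], [-0.79, 2.21], [0.23, 2.52], [-1.04, 4.18], [0, 3.07], [-2.55, 2.55]. Speed limits (rad/s): [2.22, 2.22, 2.57, 3.14, 3.14, 3.14].

INTERFACE

Orientations are given as [roll, pitch, yaw] about the fixed x, y, z axes, in that order (R = Rz(yaw) Ry(pitch) Rx(roll)).
In Python, from cell import read_state, camera, camera_info, sign_off, grip_point_offset gives the robot as it stands.
- The arm moves only by the shell command python3 -m handwheel 'ROWS' [FORCE]. ROWS is text: rows parted by semicolons, each of 5 numbers parted by spaces: the shift along the world's x, y, z in units of 40 mm (1.0 is 40 mm), then the turn about the world's z in units of 5 degrees (1.0 is 5 degrees), then the closure, from 0 (fully open) to 1 (shut). In form: dx dy dz yaw gripper; .... A call has 1 to 12 rows; each row shifts and turns the commanded pose from where the row before left it; what a row does not reach is not made up. A row lasts 1/12 s, in which the tool goes at most 41.7 mm and 7.16 degrees, less where a joint would pass 70% of its speed; a pose out of reach is approached as far as the arm can. A call is refused whole if a number of a shift passes 1 or a number of a turn 1, either way. A call with a gripper value outside its range is refused whole. The fingers move at their own pace and stop on an object; FORCE is the grip in N (left out, the last holds). Time passes only in rows, so rows that do not move let the fingers close. It gives the time, the measured TCP pose, the force, the opening and the grip force at its end, in the units of the state.
- read_state(): the state, without advancing time (a new reading comes with each control period).
- camera(name): name is "scene" or "top" or "wrist"; returns (picture, depth): 384x512x3 uint8, red, green, blue; 384x512 float32, mm along the optical axis (not along the pixel's ray), 0 where there is no reading.
- camera_info(name): a dict with "intrinsics" (3x3 intrinsics, pixels), "k1" (the pictures are not rectified: a ray, as slopes to the right and down, at radius r is drawn at 1 + k1 r^2 times it, then the intrinsics apply), "world_from_camera" (4x4, takes a point from camera to world coordinates). Camera axes: x right, y down, z forward; pixel columns grow to the right and rows downward; lengths in mm; the calibration is good to about 2 mm. A picture is of the moment at which its call begins: read the wrist's pose just before it. camera_info takes no time and is no camera call; for the wrist camera it gives the pose at the moment of the call.
- sign_off(): hands the job in; it is judged then, once.
The state is a dict: "clock": time; "joints": joint angles; "qd": joint speeds; "effort": joint torques, N m; "eef_pos": TCP position; "eef_rot": TCP orientation; "wrist_force": force on the tool from outside, world axes, zero at the start; "moment": the same for the moment, N m; "finger_gap": finger opening in mm; "finger_force": force on a finger pad.
Only numpy, scipy, OpenCV 4.12 (cv2) and the standard library are available. Lean on these libraries where they do the work, as an engineer would, in place of code of your own. Each camera call takes 0.05 s, during which the arm holds its last target. There are 200 camera calls.

## Working session

There is one attempt and no reset: what is moved stays moved. The work goes in short steps, Python scripts to look and compute and a shell command to move; the robot and the scene stay as the last step left them, time stands still between calls to the robot, and variables do not carry over. Pictures are saved under pics/ and viewed, at most 10 in all, crops included, and the job is handed in when it is done.

```bash
mkdir -p pics
cat > h.py <<'E'
import numpy as np, cv2
from cell import *
def save(n,f):
    im,d=camera(n); np.savez('pics/'+f+'.npz',im=im,d=d,T=camera_info(n)['world_from_camera'],K=camera_info(n)['intrinsics'],k=camera_info(n)['k1'])
    cv2.imwrite('pics/'+f+'.png',im[:,:,::-1]); return im,d
def ray(f,u,v):
    z=np.load('pics/'+f+'.npz'); K=z['K'];k=float(z['k'])
    p=cv2.undistortPoints(np.array([[[u,v]]],float),K,np.array([k,0,0,0.]))[0,0]
    T=z['T']; return T[:3,3],T[:3,:3]@np.array([p[0],p[1],1])
def plane(f,u,v,h):
    o,r=ray(f,u,v); return o+r*(h-o[2])/r[2]
def depthpt(f,u,v):
    z=np.load('pics/'+f+'.npz');o,r=ray(f,u,v); return o+r*z['d'][int(v),int(u)]
E
python3 - <<'E'
from h import *
a,_=save('top','t0');b,_=save('scene','s0')
cv2.imwrite('pics/v0.png',np.vstack([a,b])[:,:,::-1][:, :][:768]) 
print(read_state(),grip_point_offset, camera_info('top'))
E
```

```text
{'clock': 0.1, 'joints': array([-1.22263053e+00,  3.00386281e-01,  1.52152013e+00, -1.30281450e-06,
        1.32072332e+00, -6.66174268e-02]), 'qd': array([-5.57497203e-04, -2.06945111e-03,  5.37428702e-05,  6.60194730e-04,
        6.77455925e-04, -1.43839921e-03]), 'effort': array([ 7.07568997e-04, -5.32645118e+01, -3.53287375e+01,  7.09506450e-02,
        2.34713947e-02, -7.29455860e-05]), 'eef_pos': array([ 221.55066787, -503.13877452,  204.95864408]), 'eef_rot': array([-3.14055778e+00, -6.77777784e-05,  4.14783515e-01]), 'wrist_force': array([0.69243264, 0.66143877, 0.18407419]), 'moment': array([0.00571128, 0.03579624, 0.02074195]), 'finger_force': 0.0, 'finger_gap': 94.0996365625452} 18.8 {'intrinsics': array([[488.12691718,   0.        , 250.88150369],
       [  0.        , 488.12691718, 187.78049999],
       [  0.        ,   0.        ,   1.        ]]), 'k1': 0.010057176936973115, 'world_from_camera': array([[ 1.65025511e-02, -9.77277146e-01,  2.11322137e-01,
         3.69435688e+02],
       [-9.99863430e-01, -1.59421038e-02,  4.35564213e-03,
        -5.81671823e+01],
       [-8.87750051e-04, -2.11365156e-01, -9.77406764e-01,
         1.05218052e+03],
       [ 0.00000000e+00,  0.00000000e+00,  0.00000000e+00,
         1.00000000e+00]])}
```

View pics/t0.png

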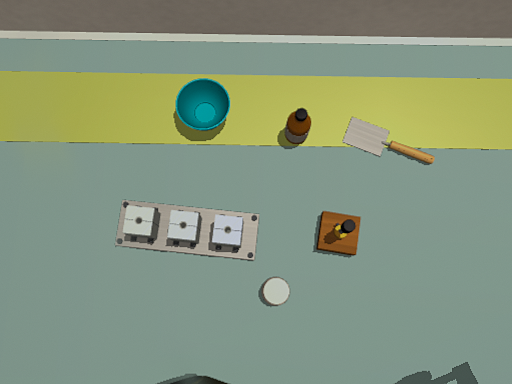

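View pics/s0.png

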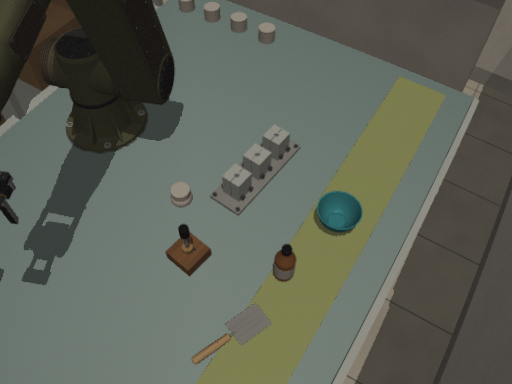

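The top view shows the moulds' bores at about (139,221), (183,225) and (228,230), the stand at (339,233), the rod's knob at (348,227) and the jar at (276,291). The scene view agrees, with the knob at (184,230) and the middle mould at (257,158).

Run:
```python
from h import *
z=np.load('pics/t0.npz');im=z['im'].astype(int)
def blobs(m,lo,box):
    n,l,s,c=cv2.connectedComponentsWithStats(m.astype(np.uint8))
    x0,y0,x1,y1=box
    return [(c[i].round(1),s[i]) for i in range(1,n) if s[i][4]>=lo and x0<c[i][0]<x1 and y0<c[i][1]<y1]
dark=im.max(2)<70
for c,s in blobs(dark,8,(310,200,380,260)):print('knob',c,s,plane('t0',*c,142))
for c,s in blobs(im.max(2)<150,4,(110,195,265,265)):print('dark',c,s,plane('t0',*c,82))
v,u=np.mgrid[0:384,0:512]
P=np.array([[depthpt('t0',x,y) for x in range(110,370)] for y in range(195,262)])
for nm,xs,h in(('L',(125,160),82),('M',(166,203),82),('R',(210,247),82),('stand',(312,366),34)):
    Q=P[:,xs[0]-110:xs[1]-110].reshape(-1,3);Q=Q[abs(Q[:,2]-h)<5]
    r=cv2.minAreaRect(Q[:,:2].astype(np.float32));print(nm,r,Q[:,2].mean(),len(Q))
```

```text
knob [326.1 240.8] [316 212  39  44 126] [ 467.46105716 -195.89642655  142.        ]
knob [347.  226.5] [339 220  16  14 158] [ 494.91815734 -235.47752841  142.        ]
knob [335.6 235.4] [333 229   8  11  18] [ 477.83996594 -213.78710785  142.        ]
knob [328.2 242.2] [325 241   8   3  11] [ 464.92037706 -199.76076091  142.        ]
dark [166.6 244.2] [114 199 142  63 490] [461.99677887 111.40676536  82.        ]
dark [132.1 200.2] [128 200   8   2  10] [549.59455812 185.83029762  82.        ]
dark [141.3 201.1] [137 201   9   2  10] [548.04683171 167.1311097   82.        ]
dark [151.1 202.2] [147 202   8   2  10] [546.1095712  147.20689451  82.        ]
dark [160.8 203.1] [157 203   8   2   9] [544.58101193 127.52246226  82.        ]
dark [138.1 205.4] [135 205   7   2   8] [539.1286408  173.01439343  82.        ]
dark [170.3 204.1] [166 204   9   2  10] [542.84231502 108.24302229  82.        ]
dark [179.5 205. ] [176 205   8   1   8] [541.30018768  89.59238211  82.        ]
dark [146.3 231.2] [122 207  39  39 501] [487.20584185 153.24867545  82.        ]
dark [189. 206.] [185 
[... 2567 characters left out ...]
76043 151.77017701  82.        ]
dark [136.8 264. ] [135 263   4   3   5] [422.24891319 167.87780603  82.        ]
dark [169.2 262.8] [168 262   4   3   5] [425.59044781 104.34261181  82.        ]
L ((510.28240966796875, 171.79067993164062), (56.43308639526367, 56.43174743652344), 85.14810943603516) 80.29600446401072 720
M ((502.2274169921875, 82.2688980102539), (56.027366638183594, 56.53358840942383), 84.49816131591797) 80.58048341375553 745
R ((494.22802734375, -7.182823181152344), (56.06813049316406, 56.21253204345703), 84.69927215576172) 80.76824456981406 744
stand ((498.6814270019531, -238.80337524414062), (80.0554428100586, 80.45979309082031), 81.32466125488281) 33.012943128619256 1169
```

```bash
python3 -m handwheel '-0.5 0 0 0 0; 0 0 0 0 0'
```

```text
clock: 0.27
eef_pos: [200.0, -503.2, 205.1]
eef_rot: [-3.141, 0.0, 0.414]
wrist_force: [-0.1, -1.2, -0.3]
finger_gap: 94.4
finger_force: 0.0
```

```bash
python3 -m handwheel '0.6 0.55 0.1 -0.4 0;0.6 0.55 0.1 -0.4 0;0.6 0.55 0.1 -0.4 0;0.6 0.55 0.1 -0.4 0;0.6 0.55 0 -0.4 0;0.6 0.55 0 -0.4 0;0.6 0.55 0 -0.4 0;0.6 0.55 0 -0.4 0;0.6 0.55 0 -0.4 0;0.6 0.55 0 -0.4 0;0.6 0.55 0 -0.4 0;0.6 0.55 0 -0.4 0' && python3 -m handwheel '0 0 0 0 0;0 0 0 0 0'
python3 - <<'E'
from h import *
print(read_state()['eef_pos'],read_state()['eef_rot']);save('wrist','w1');print(np.load('pics/w1.npz')['T'])
E
```

```text
clock: 1.27
eef_pos: [490.8, -237.8, 221.3]
eef_rot: [-3.141, 0.0, -0.006]
wrist_force: [-0.2, -0.7, 0.3]
finger_gap: 93.8
finger_force: 0.0
clock: 1.43
eef_pos: [490.4, -238.2, 221.0]
eef_rot: [-3.141, 0.001, -0.002]
wrist_force: [0.9, 0.0, -1.2]
finger_gap: 94.2
finger_force: 0.0
[ 490.39327392 -238.17170343  220.99020804] [-3.14118462e+00  7.18339285e-04 -1.53660776e-03]
[[-3.00006728e-03 -9.65027764e-01 -2.62130528e-01  5.66955729e+02]
 [-9.99995294e-01  2.72679698e-03  1.40623975e-03 -2.39269886e+02]
 [-6.42283671e-04  2.62133513e-01 -9.65031403e-01  3.99326163e+02]
 [ 0.00000000e+00  0.00000000e+00  0.00000000e+00  1.00000000e+00]]
```

View pics/w1.png

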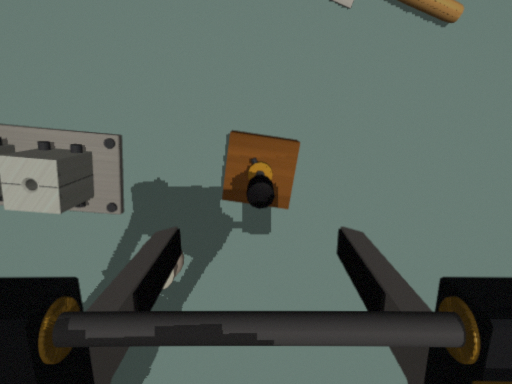

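The wrist view shows the knob's top at about (261,192), the collar at (260,172) and the right mould's bore at (31,184). I will locate the knob top and the stand's top by depth.

```bash
cat >> h.py <<'E'
def cloud(f,x0,x1,y0,y1):
    z=np.load('pics/'+f+'.npz');v,u=np.mgrid[y0:y1,x0:x1]
    p=cv2.undistortPoints(np.stack([u,v],-1).reshape(-1,1,2).astype(float),z['K'],np.array([float(z['k']),0,0,0]))[:,0]
    d=z['d'][y0:y1,x0:x1].reshape(-1,1)
    return (np.c_[p,np.ones(len(p))]*d)@z['T'][:3,:3].T+z['T'][:3,3], z['im'][y0:y1,x0:x1].reshape(-1,3).astype(int)
E
python3 - <<'E'
from h import *
P,c=cloud('w1',215,305,125,215)
for lo,hi in((137,148),(30,37)):
    Q=P[(P[:,2]>lo)&(P[:,2]<hi)];print(len(Q),np.median(Q[:,2]),cv2.minAreaRect(Q[:,:2].astype(np.float32)),cv2.minEnclosingCircle(Q[:,:2].astype(np.float32)),Q.mean(0))
E
```

```text
604 140.9801804563161 ((498.9385986328125, -239.84449768066406), (22.519609451293945, 23.045827865600586), 8.35140609741211) ((498.5436096191406, -239.89584350585938), 11.96611499786377) [ 499.25564543 -239.89229371  140.90913402]
3643 33.015724962781746 ((498.52130126953125, -239.83822631835938), (80.11215209960938, 80.05642700195312), 81.37664794921875) ((498.7778015136719, -239.6331329345703), 55.916011810302734) [ 504.40312415 -239.86381772   33.02570804]
```

```bash
python3 -m handwheel '0.21 -0.04 -0.4 0 0;0 0 -0.5 0 0;0 0 -0.5 0 0.3;0 0 -0.5 0 0.3;0 0 -0.5 0 0.3;0 0 -0.3 0 0.4;0 0 -0.18 0 0.5;0 0 0 0 0.5;0 0 0 0 0.6' 25 && python3 -m handwheel '0 0 0 0 0.65;0 0 0 0 0.7;0 0 0 0 0.75;0 0 0 0 0.8;0 0 0 0 1;0 0 0 0 1;0 0 0 0 1;0 0 0 0 1;0 0 0 0 1' 25
python3 - <<'E'
from h import *
print(read_state()['eef_pos'],read_state()['eef_rot'],read_state()['wrist_force']);save('wrist','w2');save('scene','s2')
a=cv2.imread('pics/w2.png');b=cv2.imread('pics/s2.png')[150:300,100:300]
cv2.imwrite('pics/v2.png',np.hstack([a[:,100:420],cv2.resize(b,(480,384),interpolation=2)]))
E
```

```text
clock: 2.23
eef_pos: [498.1, -241.4, 106.9]
eef_rot: [3.141, -0.001, -0.005]
wrist_force: [-0.5, 0.9, -0.5]
finger_gap: 50.7
finger_force: 0.0
clock: 2.98
eef_pos: [498.3, -241.0, 106.7]
eef_rot: [3.141, -0.001, -0.004]
wrist_force: [0.0, -0.2, 5.2]
finger_gap: 23.5
finger_force: 25.0
[ 498.2994656  -241.0214943   106.65698385] [ 3.14129063e+00 -7.31791406e-04 -4.07335735e-03] [ 0.04545901 -0.17482922  5.18929813]
```

View pics/v2.png

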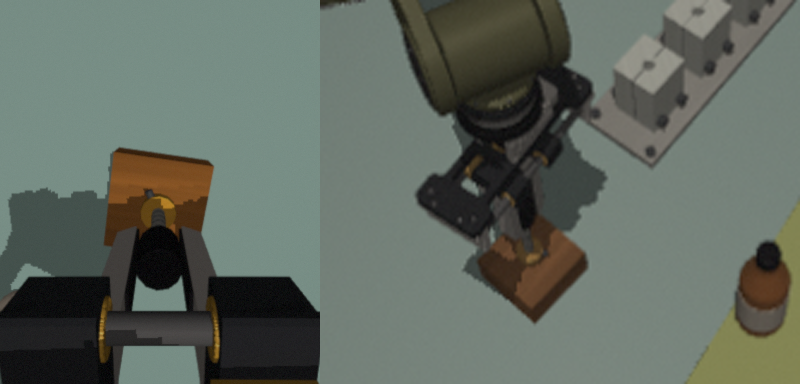

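The knob sits squarely between the fingers and the rod is still upright in the stand. Now I lift it.

```bash
python3 -m handwheel '0 0 0.1 0 1;0 0 0.2 0 1;0 0 0.3 0 1;0 0 0.4 0 1;0 0 0.4 0 1;0 0 0.4 0 1;0 0 0.4 0 1;0 0 0.3 0 1;0 0 0.1 0 1;0 0 0 0 1' 30 && python3 -m handwheel '0 0.2 0 0 1;0 0.5 0 0 1;0 0.8 0 0 1;0 0.8 0 0 1;0 0.8 0 0 1;0 0.8 0 0 1;0.1 0.8 0 0 1;0 0.8 0 0 1;0 0.8 0 0 1;0 0.5 0 0 1;0 0.2 0 0 1;0 0 0 0 1' && python3 -m handwheel '0 0.3 0 0 1;0 0.4 0 0 1;0 0.3 0 0 1;0 0.1 0 0 1;0 0 0 0 1;0 0 0 0 1;0 0 0 0 1'
python3 - <<'E'
from h import *
print(read_state()['eef_pos'],read_state()['eef_rot'],read_state()['wrist_force']);save('wrist','w3');save('top','t3');save('scene','s3')
a=cv2.imread('pics/w3.png');b=cv2.imread('pics/s3.png')[80:230,170:370]
cv2.imwrite('pics/v3.png',np.hstack([a[:,100:420],cv2.resize(b,(480,384),interpolation=2)]))
E
```

```text
clock: 3.92
eef_pos: [498.3, -241.1, 211.7]
eef_rot: [3.141, -0.002, -0.004]
wrist_force: [0.4, -0.7, -1.8]
finger_gap: 23.3
finger_force: 30.0
clock: 4.92
eef_pos: [501.5, 40.5, 209.6]
eef_rot: [-3.141, 0.001, -0.002]
wrist_force: [0.2, -0.2, -2.3]
finger_gap: 23.4
finger_force: 30.0
clock: 5.5
eef_pos: [502.1, 82.5, 210.2]
eef_rot: [3.141, 0.0, -0.005]
wrist_force: [-0.4, -0.1, -1.2]
finger_gap: 23.4
finger_force: 30.0
[502.09585902  82.46217944 210.22092641] [ 3.14146768e+00  5.07838286e-05 -4.65734968e-03] [-0.37696825 -0.13431658 -1.15380776]
```

View pics/v3.png

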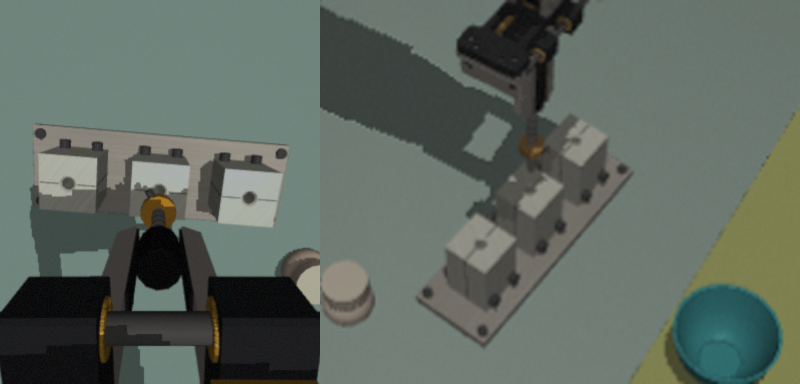

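The left view shows the rod gripped, with the collar at (158,212) and the tip just over the middle mould's bore near (160,190). The outer bores are at (68,183) and (249,198). Next I compare the rod's axis with the mould row in this one view.

Run:
```python
from h import *
print(depthpt('w3',168,183),depthpt('w3',349,198))
def fit(Q):
    r=cv2.minAreaRect(Q[:,:2].astype(np.float32));return np.round(r[0],2),np.round(r[1],1),round(r[2],1),round(np.median(Q[:,2]),1),len(Q)
P,c=cloud('w3',120,410,120,240)
for nm,a,b in(('L',(135,143)[0],220),('M',50,115),('R',-50,30)):
    Q=P[(abs(P[:,2]-81.5)<3)&(P[:,1]>a)&(P[:,1]<b)];print(nm,fit(Q))
P,c=cloud('w3',225,295,180,300)
y=(c[:,0]-c[:,2]>60)&(P[:,2]>100)
Q=P[y];print('collar z hist',np.histogram(Q[:,2],bins=np.arange(130,170,2)))
zt=np.median(Q[Q[:,2]>np.percentile(Q[:,2],60)][:,2])
Q=Q[abs(Q[:,2]-zt)<2];print('collartop',fit(Q),cv2.minEnclosingCircle(Q[:,:2].astype(np.float32)))
k=(c.max(1)<60)&(P[:,2]>236)&(P[:,2]<255)&(abs(P[:,1]-82)<14)&(P[:,0]>480)
print('knobtop',fit(P[k]),cv2.minEnclosingCircle(P[k][:,:2].astype(np.float32)))
t=(P[:,2]>106)&(P[:,2]<130);print('tip',P[t].round(1)[::max(1,t.sum()//15)])
# bore circles
g=cv2.cvtColor(np.load('pics/w3.npz')['im'],cv2.COLOR_RGB2GRAY)
for x,yy in((168,183),(349,198)):
    s=g[yy-13:yy+14,x-13:x+14];m=(s<np.median(s)*0.75).astype(np.uint8);n,l,st,ce=cv2.connectedComponentsWithStats(m)
    i=1+np.argmin([abs(ce[j]-13).sum() for j in range(1,n)]);u=ce[i]+[x-13,yy-13];print('bore',u,st[i],plane('w3',*u,82))
```

```text
[506.25681402 176.99511411  61.95036044] [490.62855474 -10.94884807  67.44499002]
L (array([510.15, 172.23]), array([56.2, 56.4]), 84.8, np.float64(81.0), 3106)
M (array([502.38,  82.84]), array([56.2, 56.5]), 85.0, np.float64(81.0), 2256)
R (array([494.16,  -7.19]), array([57.6, 57. ]), 84.9, np.float64(80.9), 3054)
collar z hist (array([  0,   0,   0,   0,   0,   0,   0,   0,   0,   0,   0, 138, 439,
         7,   0,   0,   0,   0,   0]), array([130, 132, 134, 136, 138, 140, 142, 144, 146, 148, 150, 152, 154,
       156, 158, 160, 162, 164, 166, 168]))
collartop (array([504.55,  82.72]), array([25.4, 24.3]), 89.5, np.float64(154.5), 572) ((503.34063720703125, 83.12989044189453), 13.452070236206055)
knobtop (array([503.63,  81.22]), array([23.3, 27.9]), 5.5, np.float64(244.3), 2111) ((505.49786376953125, 81.98185729980469), 15.92322063446045)
tip []
bore [170.81904762 186.72857143] [  7   7  20  20 210] [506.98346756 168.71243929  82.        ]
bore [349.1971831  197.23943662] [  7   6  14  14 142] [495.42449977  -6.87043899  82.        ]
```

```bash
python3 -m handwheel '0 0 -0.1 0 1;0 0 -0.2 0 1;0 0 -0.2 0 1;0 0 -0.1 0 1;0 0 -0.05 0 1;0 0 0 0 1;0 0 0 0 1' && python3 -m handwheel '0 0 -0.03 0 1;0 0 -0.03 0 1;0 0 -0.03 0 1;0 0 -0.03 0 1;0 0 -0.03 0 1;0 0 -0.03 0 1;0 0 -0.03 0 1;0 0 -0.03 0 1'
python3 - <<'E'
from h import *
s=read_state();print(s['eef_pos'],s['wrist_force'],s['moment']);save('wrist','w4');save('scene','s4')
a=cv2.imread('pics/w4.png')[130:290,180:340];b=cv2.imread('pics/s4.png')[110:200,210:310]
cv2.imwrite('pics/v4.png',np.hstack([cv2.resize(a,(390,390),interpolation=2),cv2.resize(b,(400,390),interpolation=2)]))
E
```

```text
clock: 6.23
eef_pos: [502.1, 83.1, 184.3]
eef_rot: [-3.142, 0.0, -0.004]
wrist_force: [0.2, -0.8, -1.6]
finger_gap: 23.8
finger_force: 30.0
clock: 6.9
eef_pos: [502.0, 83.0, 174.5]
eef_rot: [3.142, 0.0, -0.004]
wrist_force: [-0.3, 0.0, -1.6]
finger_gap: 23.0
finger_force: 30.0
[502.03003235  83.02287894 174.54968441] [-0.29612851  0.00357257 -1.62188616] [-0.14872695  0.10600615 -0.02531747]
```

View pics/v4.png

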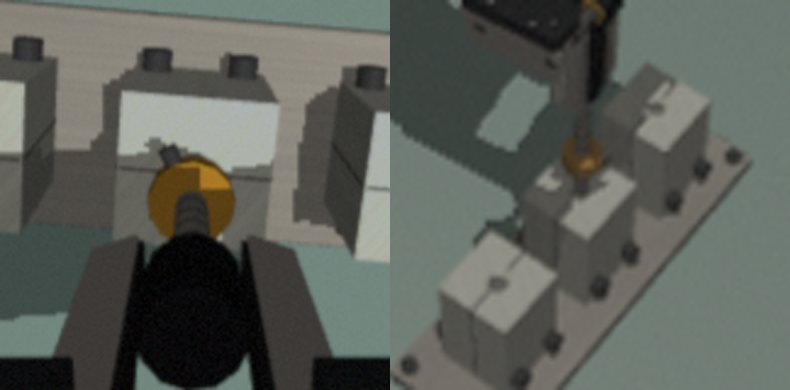

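The rod is in the bore (tip about 4 mm below the top with no contact force), the collar is level at (190,200) in the left crop, and the dark stub beside it is the collar's screw. I continue down.

```bash
python3 -m handwheel '0 0 -0.04 0 1;0 0 -0.05 0 1;0 0 -0.05 0 1;0 0 -0.05 0 1;0 0 -0.05 0 1;0 0 -0.05 0 1;0 0 -0.05 0 1;0 0 -0.05 0 1;0 0 -0.05 0 1;0 0 -0.04 0 1;0 0 -0.03 0 1' && python3 -m handwheel '0 0 -0.02 0 1;0 0 -0.02 0 1;0 0 -0.02 0 1;0 0 -0.02 0 1;0 0 -0.02 0 1;0 0 -0.02 0 1;0 0 -0.02 0 1;0 0 -0.02 0 1;0 0 -0.02 0 1;0 0 -0.02 0 1'
```

```text
clock: 7.92
eef_pos: [502.0, 83.0, 154.0]
eef_rot: [3.142, 0.0, -0.004]
wrist_force: [-1.2, -2.5, -0.0]
finger_gap: 23.1
finger_force: 30.0
clock: 8.75
eef_pos: [502.1, 83.1, 146.3]
eef_rot: [-3.142, -0.0, -0.004]
wrist_force: [-1.2, -2.9, 4.2]
finger_gap: 23.4
finger_force: 30.0
```

```bash
python3 -m handwheel '0 -0.01 0 0 1;0 0 -0.015 0 1;0 0 -0.015 0 1;0 0 -0.015 0 1;0 0 -0.015 0 1;0 0 -0.015 0 1' && python3 -m handwheel '0 -0.01 -0.015 0 1;0 0 -0.015 0 1;0 0 -0.015 0 1;0 0 -0.015 0 1'
```

```text
clock: 9.25
eef_pos: [502.1, 82.8, 143.2]
eef_rot: [-3.141, -0.0, -0.004]
wrist_force: [-0.5, -0.2, 3.5]
finger_gap: 23.5
finger_force: 30.0
clock: 9.58
eef_pos: [502.1, 82.4, 140.7]
eef_rot: [-3.141, 0.0, -0.004]
wrist_force: [0.3, 1.8, 2.0]
finger_gap: 23.4
finger_force: 30.0
```

```bash
python3 -m handwheel '0 0.006 -0.015 0 1;0 0 -0.015 0 1;0 0 -0.015 0 1;0 0 -0.015 0 1;0 0 -0.015 0 1;0 0 -0.015 0 1' && python3 -m handwheel '0 0 -0.015 0 1;0 0 -0.015 0 1;0 0 -0.015 0 1;0 0 -0.015 0 1'&& python3 -m handwheel '0 0 -0.015 0 1;0 0 -0.015 0 1;0 0 -0.015 0 1;0 0 -0.015 0 1'
```

```text
clock: 10.08
eef_pos: [502.0, 82.5, 137.2]
eef_rot: [-3.142, 0.0, -0.004]
wrist_force: [-0.2, 2.2, 1.9]
finger_gap: 23.4
finger_force: 30.0
clock: 10.42
eef_pos: [502.0, 82.5, 134.8]
eef_rot: [-3.142, 0.0, -0.004]
wrist_force: [-0.9, 1.8, 1.8]
finger_gap: 23.4
finger_force: 30.0
clock: 10.75
eef_pos: [502.0, 82.5, 132.4]
eef_rot: [-3.142, 0.0, -0.004]
wrist_force: [-0.4, 1.7, 1.6]
finger_gap: 23.5
finger_force: 30.0
```

```bash
cat > ok.py <<'E'
import sys
from cell import read_state
s=read_state();print(s['eef_pos'].round(2),s['wrist_force'].round(1));sys.exit(int(s['wrist_force'][2]>5.5))
E
python3 -m handwheel '0 0 -0.015 0 1;0 0 -0.015 0 1' >/dev/null && python3 ok.py && python3 -m handwheel '0 0 -0.015 0 1;0 0 -0.015 0 1' >/dev/null && python3 ok.py && python3 -m handwheel '0 0 -0.015 0 1;0 0 -0.015 0 1' >/dev/null && python3 ok.py && python3 -m handwheel '0 0 -0.015 0 1;0 0 -0.015 0 1' >/dev/null && python3 ok.py && python3 -m handwheel '0 0 -0.015 0 1;0 0 -0.015 0 1' >/dev/null && python3 ok.py && python3 -m handwheel '0 0 -0.015 0 1;0 0 -0.015 0 1' >/dev/null && python3 ok.py
```

```text
[502.05  82.53 131.19] [0.  1.9 2.6]
[502.04  82.5  129.98] [0.5 2.2 2.6]
[502.04  82.5  128.77] [-0.1  2.2  2.1]
[502.05  82.48 127.59] [0.2 2.2 1.3]
[502.04  82.48 126.38] [-0.6  2.5  1.4]
[502.03  82.5  125.18] [-1.9  2.6  1.8]
```

```bash
python3 -m handwheel '0 0 -0.015 0 1;0 0 -0.015 0 1' >/dev/null && python3 ok.py && python3 -m handwheel '0 0 -0.015 0 1;0 0 -0.015 0 1' >/dev/null && python3 ok.py && python3 -m handwheel '0 0 -0.015 0 1;0 0 -0.015 0 1' >/dev/null && python3 ok.py && python3 -m handwheel '0 0 -0.015 0 1;0 0 -0.015 0 1' >/dev/null && python3 ok.py && python3 -m handwheel '0 0 -0.015 0 1;0 0 -0.015 0 1' >/dev/null && python3 ok.py && python3 -m handwheel '0 0 -0.015 0 1;0 0 -0.015 0 1' >/dev/null && python3 ok.py
```

```text
[502.04  82.47 124.  ] [0.3 1.7 1.6]
[502.42  82.48 123.48] [-2.3  1.3 13.2]
```

```bash
python3 -m handwheel '0 0 0 0 1;0 0 0 0 1' >/dev/null; python3 ok.py;  python3 -m handwheel '0 0 -0.003 0 1;0 0 0 0 1' >/dev/null; python3 ok.py
```

```text
[502.44  82.44 123.54] [-1.7  1.6  7.9]
[502.46  82.45 123.52] [-1.8  1.5  9.6]
```

```bash
python3 -m handwheel '0 0 0.005 0 1;0 0 0 0 1;0 0 0 0 0.74;0 0 0 0 0.72;0 0 0 0 0.68;0 0 0 0 0.6;0 0 0 0 0.5;0 0 0 0 0.4;0 0 0 0 0.3;0 0 0 0 0.3' 10; python3 ok.py
python3 - <<'E'
from h import *
save('wrist','w5')
E
```

```text
clock: 13.25
eef_pos: [502.0, 82.5, 122.9]
eef_rot: [3.142, 0.0, -0.004]
wrist_force: [-0.3, 0.4, -0.3]
finger_gap: 60.2
finger_force: 0.0
[502.04  82.48 122.92] [-0.3  0.4 -0.3]
```

View pics/w5.png

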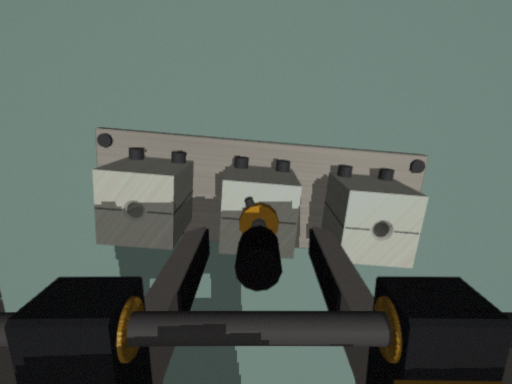

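The fingers are clear on both sides of the knob at (259,260), and the rod stands in the middle mould with the collar at (259,222) on its top. Next I retreat upward and check.

```bash
python3 -m handwheel '0 0 0.1 0 0.3;0 0 0.3 0 0.3;0 0 0.5 0 0.3;0 0 0.5 0 0.3;0 0 0.5 0 0.3;0 0 0.5 0 0.3;0 0 0.3 0 0.3;0 0 0.1 0 0.3;0 0 0 0 0.3;0 0 0 0 0.3'
python3 - <<'E'
from h import *
save('wrist','w6');save('scene','s6')
a=cv2.imread('pics/w6.png')[120:280,180:340];b=cv2.imread('pics/s6.png')[110:200,210:310]
cv2.imwrite('pics/v6.png',np.hstack([cv2.resize(a,(390,390),interpolation=2),cv2.resize(b,(400,390),interpolation=2)]))
P,c=cloud('w6',200,320,120,300)
for nm,lo,hi in(('collar',88,94),('knob',152,165)):
    m=(P[:,2]>lo)&(P[:,2]<hi)&(np.hypot(P[:,0]-502,P[:,1]-82.6)<22)
    if nm=='collar': m&=c[:,0]-c[:,2]>50
    Q=P[m];print(nm,len(Q),np.percentile(Q[:,2],[10,50,90]).round(1),cv2.minEnclosingCircle(Q[:,:2].astype(np.float32)))
m=(abs(P[:,2]-81)<3);print(np.median(P[m][:,2]))
E
```

```text
clock: 14.13
eef_pos: [501.8, 82.4, 234.3]
eef_rot: [3.142, 0.001, -0.004]
wrist_force: [-0.2, -0.2, 0.2]
finger_gap: 65.8
finger_force: 0.0
collar 237 [90.  90.9 91.8] ((503.62646484375, 82.5265121459961), 13.199078559875488)
knob 619 [156.4 157.4 158.3] ((503.04559326171875, 83.07891845703125), 11.878972053527832)
80.60249362344481
```

View pics/v6.png

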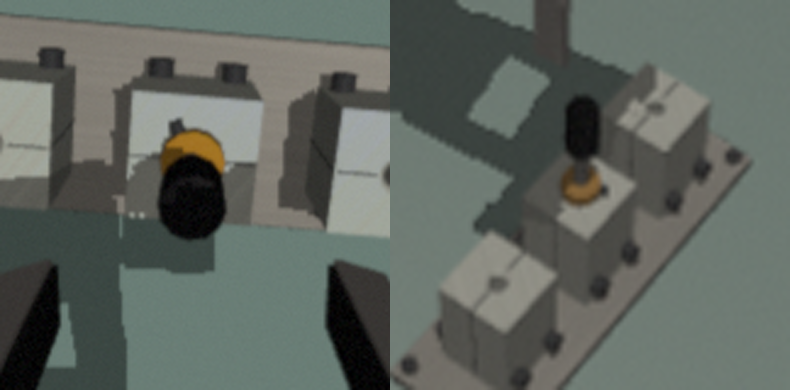

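The rod stands upright and free in the middle mould, with the collar at (195,155) in the left crop. The collar's top is 10.3 mm above the mould's top by depth, which for a 10 mm collar means it is seated. I hand the job in.

```bash
python3 -c "from cell import sign_off;print(sign_off())"
```

```text
the job is handed in; nothing more can be done
None
```

The depth rod is standing in the middle mould with its tip on the bore's floor and the collar on the mould's top, and the bore is about 55 mm deep; the highest force I read was about 13 N, the job took about 14 s, and it is handed in.

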